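Tuck the drip plate under the lap of the drain stand and hold it down

TASK

Fit the loose drip plate to the drain stand: pick it up by its upright grip rib and tuck its plain back edge under the hinged steel lap, between the two kerbs, until at least 2 cm of the plate is covered, without lifting the lap. Press the plate down flat on the deck so that the sprung bar beneath it is fully pressed in, and finish like that: keep the rib gripped and the plate held down, do not let go. Leave the other things on the worktop where they are.

Things in the scene. Friction and masses are not known exactly. Their poses are not given: they have to be found in the camera images.
- plate: loose bare-metal drip plate, 110 (x) x 80 (y) x 4 mm, 0.13 kg, flat on the worktop. Origin on its underside, under the middle of a grey upright grip rib, 10 mm thick (x), 60 mm long (y), top 34 mm above the underside: grip it across the 10 mm. The plain back edge, to be tucked, is 70 mm from the origin at +x; the front edge, with six dark slots, 40 mm at -x. z up
- plate_back (a point): middle of the back edge of the plate, at half thickness: 70 mm from the plate's origin along its +x, 2 mm above its underside
- stand: fixed drain stand, white base 210 (x) x 124 (y) mm, flat deck 20 mm above the worktop. Origin on the worktop; x to the back (lap hinge), z up; base from x -110 to +100 mm. Two steel kerbs 7 mm high on the deck along x (-80 to +75 mm) leave 92 mm free between them, centred on y = 0. A stop under the lap at x = +63 mm ends the plate's way (35 mm covered)
- lap_edge (a point): middle of the free front edge of the lap, at x = +28 mm of the stand, about 14 mm above the deck. The lap is a steel sheet 108 mm wide, 60 mm long, 3 mm thick, over the back of the deck from this edge to its hinge at x = +88 mm; its underside is 9 mm above the deck; its first 7 mm are bent up as a lead-in, about 12 mm clear at the tip
- lap (a joint): lap hinge angle, rad: 0 at rest, grows as the free edge is lifted; a light spring and its weight hold it down (about 3 N at the edge lifts it). It must stay below 0.09 rad (5 mm at the edge)
- bar_top (a point): middle of the top of the sprung bar, a black rubber-faced bar 32 (x) x 60 (y) mm in the deck, centred at x = -20 mm, y = 0 of the stand; at rest its top stands 5 mm above the deck
- bar (a joint): how far the sprung bar is pressed down, m: 0 at rest, 0.005 when flush with the deck; needs 3 N to start and 8 N to be flush (the weight of the plate does not press it)
- amp_box2: bystander: flat white-blue carton, 51 x 86 x 22 mm, origin under its centre; leave alone
- tape_roll: bystander: roll of plaster tape, diameter 54 mm, 25 mm high, origin under its centre; leave alone
- flat_carton: bystander: flat white carton, 66 x 56 x 30 mm, origin under its centre; leave alone

How it is judged:
At the end, for the whole second after the job is handed in: At least 16 mm of the plate is under the lap; it is between the kerbs (8 mm of the middle, 0.12 rad of square), flat (2 mm, 0.035 rad), the bar pressed in at least 4 of 5 mm, the lap down (under 0.03 rad), the fingers still holding the plate (over 2 N), all at rest (x of plate_back in the frame of stand above 0.044 m and z of plate_back in the frame of stand below 0.026 m and y of plate in the frame of stand between -0.008 and 0.008 m and angle between the x axis of plate and the x axis of stand, either way round below 0.12 rad and z of plate in the frame of stand below 0.022 m and angle between plate's own z axis and vertical below 0.035 rad and value of joint bar above 0.004 m and value of joint lap below 0.03 rad and contact force between the fingers and plate above 2 N and linear speed of plate below 0.01 m/s); the arm keeps its last pose, push and grip.
It fails at once if the lap is lifted (over 0.09 rad, 5 mm at its edge) (value of joint lap above 0.09 rad).
It fails at once if the flat white-blue carton is moved by more than 20 mm (distance of amp_box2 from where it was at the start of the episode above 0.02 m).
It fails at once if the tape roll is moved by more than 20 mm (distance of tape_roll from where it was at the start of the episode above 0.02 m).
It fails at once if the flat white carton is moved by more than 20 mm (distance of flat_carton from where it was at the start of the episode above 0.02 m).
It also fails if it takes over 42 s, if anything falls off the work surface, if the arm or the gripper's body presses on something with over 40 N, if the wrist force passes 120 N, or if a joint passes its speed limit or range.

ROBOT

A 7-joint arm with a two-finger parallel gripper is mounted at the origin on a cart in front of the work surface, level with it; the furniture and walls round the work are solid. World frame = base frame: x ahead of the robot, y to its left, z up, the work surface at z = 0. Lengths are in m, angles in rad, forces in N, time in s.
With the tool pointing down it reaches from about 0.4 to 0.9 m from the base axis. Payload 5.5 kg.
Tool frame: the origin (TCP) lies at the very end of the fingers, on their centre line; the grasp point (between the pads) lies 19 mm behind it; z points along the fingers, y is the direction in which the jaws open and shut (so a half turn about z gives the same grasp; the last joint's range is limited). The gripper opens to 92 mm and grips with 3 to 60 N. Pads are 19 mm wide; open, the fingers measure 130 mm over their backs; the gripper's body (75 mm by 190 mm) begins 47 mm behind the grasp point.
Start: joints at [-1.015, 0.501, -0.427, 1.55, 0.221, 1.138, -0.21], TCP at [0.188, 0.622, 0.227] pointing down, gripper open.
Joint ranges: [-2.88, 2.88], [-0.31, 2.03], [-1.54, 1.56], [0.2, 2.42], [-1.41, 4.55], [0.19, 2.02], [-2.57, 2.57]. Speed limits (rad/s): [2.57, 2.57, 3.14, 3.14, 3.14, 3.14, 3.14].

INTERFACE

Orientations are given as a unit quaternion [x, y, z, w].
In Python, from rig import ctrl gives the robot as it stands.
- The arm moves only by the tool arm_command, never from a script. Its argument "motion" is a list that holds one entry, the list of rows, each a list of 4 numbers: the shift along the world's x, y, z in m, then the turn about the world's z in rad. A call has exactly 8 rows; each row is the pose to reach, as a shift and turn from the pose commanded when the call began; what a row does not reach only later rows make up. A row lasts 1/8 s, in which the tool goes at most 62.5 mm and 10.7 degrees, less where a joint would pass 70% of its speed; a pose out of reach is approached as far as the arm can. A call with a gripper value outside its range is refused whole. "hand" is the closure in counts, from 0 (fully open) to 255 (shut), set as the call begins (left out, the last holds). The fingers move at their own pace and stop on an object; "newtons" is the grip in N (left out, the last holds). Time passes only in rows, so rows that repeat a pose let the fingers close, or fill a call up. It gives the time, the measured TCP pose, the force and the opening at its end, in the units of the state.
- ctrl.get_state(): the state, without advancing time (a new reading comes with each control period).
- ctrl.get_image(name): name is "scene" or "top" or "wrist"; returns a dict with "color" (384x512x3 uint8, red, green, blue), "fx", "fy", "cx", "cy" (pixels), "R" (3x3) and "t" (3): a world point X has camera coordinates R X + t. Camera axes: x right, y down, z forward; pixel columns grow to the right and rows downward; lengths in m; the calibration is good to about 2 mm. A picture is of the moment at which its call begins. There is no depth.
- ctrl.job_done(): hands the job in, once; it reports no verdict.
Trained networks look in a picture, given as the dict that the camera call returned (one of the last four; its "shot" number tells which), for a name from the list of things; names that differ only in an ending like _2 or _b are one class to them, and where a whole thing is asked for, a point or a joint stands for the part that bears it (a point fixed in the world has none). Each returns a list of dicts, best first, with "p" (0 to 1); they miss things now and then, are a little off and sometimes report something else, mostly with a low value. They report only what shows in the picture. A call takes as long as a camera call.
- ctrl.search_frame(thing, picture): "rect" ([centre column, centre row, width, height] in pixels, round what is visible of it).
- ctrl.pinpoint(thing, picture): "location" ([column, row] in pixels: a listed point, or the origin of a listed thing).
The state is a dict: "time": time; "qpos": joint angles; "qd": joint speeds; "tau": joint torques, N m; "ee_pos": TCP position; "tool_rot": TCP orientation; "force": force on the tool from outside, world axes, zero at the start; "ft_torque": the same for the moment, N m; "gripper_width": opening from 0.0 (shut) to 1.0 (fully open).
Only numpy, scipy, OpenCV 4.12 (cv2) and the standard library are available. Lean on these libraries where they do the work, as an engineer would, in place of code of your own. Each camera call takes 0.05 s, during which the arm holds its last target. There are 200 camera calls.

## Working session

There is one attempt and no reset: what is moved stays moved. The work goes in short steps, Python scripts to look and compute and a tool call to move; the robot and the scene stay as the last step left them, time stands still between calls to the robot, and variables do not carry over. Pictures are saved under pics/ and viewed, about 8 in all and at most 12, crops included, and the job is handed in when it is done.

Besides the shell and the picture viewer there is one more tool, called after ">>>" as name(argument=value, ...), one argument or row to a line, values as JSON. arm_command: Moves the arm, as the interface text tells. Its arguments: {"type":"object","properties":{"motion":{"type":"array"},"hand":{"type":"number"},"newtons":{"type":"number"}},"required":["motion"]}

```bash
mkdir -p pics
cat > h.py <<'E'
from rig import ctrl
import numpy as np, cv2
def ray(im,px):
    d=np.array([(px[0]-im["cx"])/im["fx"],(px[1]-im["cy"])/im["fy"],1.])
    R=np.array(im["R"]);t=np.array(im["t"])
    return -R.T@t, R.T@d
def atz(im,px,z):
    o,d=ray(im,px); return o+d*(z-o[2])/d[2]
def proj(im,X):
    c=np.array(im["R"])@np.array(X)+np.array(im["t"]); return [im["fx"]*c[0]/c[2]+im["cx"],im["fy"]*c[1]/c[2]+im["cy"]]
def save(im,n,crop=None,s=1):
    a=im["color"][:,:,::-1]
    if crop: a=a[crop[1]:crop[3],crop[0]:crop[2]]
    cv2.imwrite("pics/"+n,cv2.resize(a,None,fx=s,fy=s,interpolation=cv2.INTER_CUBIC))
E
python3 - <<'E'
from h import *
np.set_printoptions(precision=4,suppress=True)
s=ctrl.get_state();print({k:np.round(s[k],3) for k in("time","ee_pos","tool_rot","force","gripper_width")})
zs=dict(plate=0,plate_back=.002,stand=0,lap_edge=.034,bar_top=.025,amp_box2=0,tape_roll=0,flat_carton=0)
for n in("scene","top"):
    im=ctrl.get_image(n);save(im,n+"0.png",s=1.5);print(n,-np.array(im["R"]).T@im["t"])
    for k,z in zs.items():
        for r in ctrl.pinpoint(k,im)[:2]: print(k,round(r["p"],2),np.round(r["location"],1),atz(im,r["location"],z))
E
```

```text
{'time': np.float64(0.0), 'ee_pos': array([0.187, 0.622, 0.226]), 'tool_rot': array([ 0.146,  0.989, -0.001, -0.   ]), 'force': array([-0.384,  0.764,  0.088]), 'gripper_width': np.float64(0.998)}
scene [-0.063  -1.2559  0.8067]
plate 0.96 [246.1 235.3] [ 0.4826 -0.1376  0.    ]
plate_back 0.95 [264.  226.7] [ 0.5582 -0.1219  0.002 ]
stand 0.59 [207. 194.] [0.4812 0.1957 0.    ]
lap_edge 0.6 [211.  184.4] [0.5023 0.2012 0.034 ]
bar_top 0.48 [199.3 191.8] [0.4456 0.1815 0.025 ]
amp_box2 0.56 [263.1 228.6] [ 0.5513 -0.1282  0.    ]
amp_box2 0.49 [285.  200.5] [0.7178 0.0056 0.    ]
tape_roll 0.9 [290.9 292.8] [ 0.4609 -0.4509  0.    ]
top [ 0.2953 -0.0109  1.5425]
plate 0.74 [297.9 223.7] [ 0.4728 -0.1368  0.    ]
plate_back 0.96 [292.8 197.5] [ 0.5635 -0.121   0.002 ]
plate_back 0.58 [199.3 229.7] [0.4536 0.2    0.002 ]
stand 0.66 [199.7 228. ] [0.4596 0.199  0.    ]
stand 0.32 [395.9 227.7] [ 0.4577 -0.4703  0.    ]
lap_edge 0.91 [198.6 215.6] [0.4978 0.199  0.034 ]
lap_edge 0.61 [195.6 226.7] [0.4604 0.2082 0.034 ]
bar_top 0.72 [200.7 228.9] [0.4539 0.1922 0.025 ]
amp_box2 0.68 [257.6 153.3] [0.7227 0.0001 0.    ]
tape_roll 0.52 [392.8 226.8] [ 0.4608 -0.46    0.    ]
tape_roll 0.48 [199.2 229.7] [0.4538 0.2006 0.    ]
flat_carton 0.55 [129.6 212.4] [0.5145 0.442  0.    ]
```

Run:
```python
import cv2
a=cv2.imread("pics/top0.png");b=cv2.imread("pics/scene0.png")
c=cv2.resize(a[200:430,150:500],None,fx=1.7,fy=1.7,interpolation=cv2.INTER_CUBIC)
cv2.imwrite("pics/topc.png",a[180:400,150:620].repeat(1,0)) 
cv2.imwrite("pics/topc.png",cv2.resize(a[180:400,170:620],None,fx=1.75,fy=1.75))
```

```text
(no output)
```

View pics/topc.png

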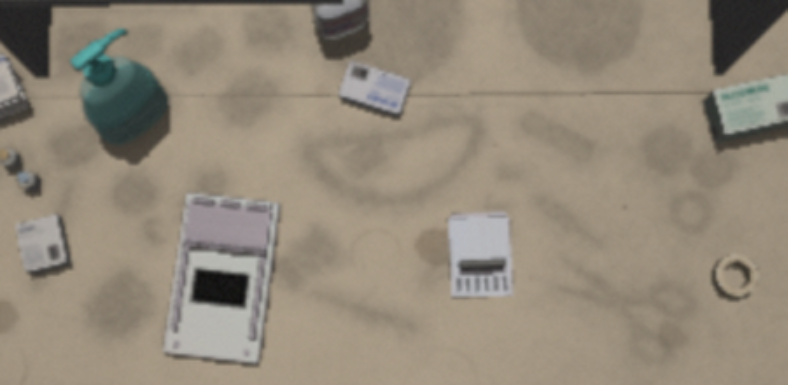

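View pics/scene0.png

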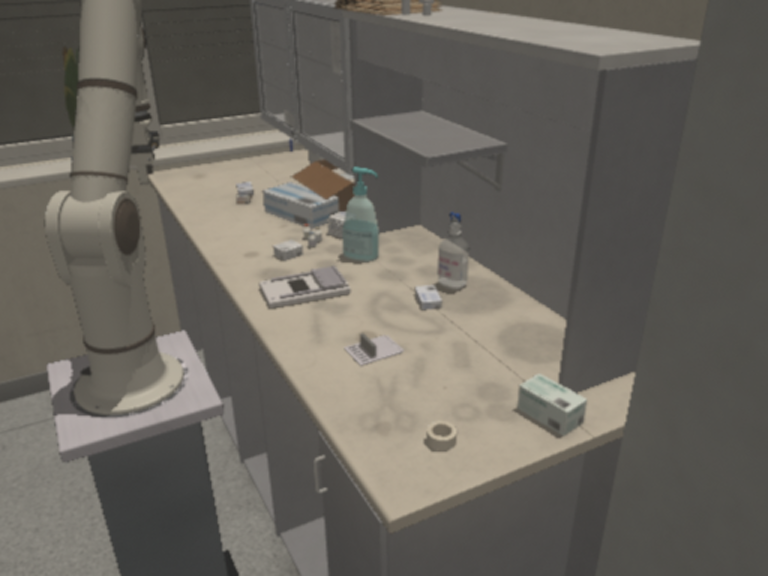

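The top view shows the stand at about (220,280) in the crop, with its back towards +x and a slight negative yaw. The plate is at (480,255) and almost square to the world axes. The scene view agrees. I'll go over the stand first for a close look.

>>> arm_command(
  motion=[
    [[0.03,-0.055,0.01,-0.16],[0.055,-0.105,0.02,-0.32],[0.08,-0.16,0.03,-0.48],[0.11,-0.215,0.03,-0.64],[0.135,-0.265,0.03,-0.8],[0.16,-0.32,0.03,-0.96],[0.19,-0.37,0.03,-1.12],[0.213,-0.42,0.03,-1.28]],
  ],
)

```text
time: 1.9
ee_pos: [0.4017, 0.2006, 0.2573]
tool_rot: [0.71, 0.704, 0.001, 0.0]
force: [0.9, -0.3, -1.1]
gripper_width: 0.997
```

Run:
```python
from h import *
np.set_printoptions(precision=4,suppress=True)
s=ctrl.get_state();print({k:np.round(s[k],3) for k in("time","ee_pos","tool_rot","qpos")})
im=ctrl.get_image("wrist");save(im,"w1.png",s=1.5);print(-np.array(im["R"]).T@im["t"],im["R"],im["fx"])
for k,z in dict(stand=0,lap_edge=.034,bar_top=.025).items():
    for r in ctrl.pinpoint(k,im)[:2]: print(k,round(r["p"],2),np.round(r["location"],1),atz(im,r["location"],z))
```

```text
{'time': np.float64(1.9), 'ee_pos': array([0.402, 0.201, 0.257]), 'tool_rot': array([0.71 , 0.704, 0.001, 0.   ]), 'qpos': array([-0.488,  0.074, -0.037,  2.007,  0.003,  1.059, -0.534])}
[0.4014 0.281  0.4154] [[ 1.     -0.0081  0.0019]
 [-0.0084 -0.9562  0.2926]
 [-0.0005 -0.2926 -0.9562]] 268.97322040258086
stand 0.82 [300.6 162.5] [0.4728 0.1997 0.    ]
lap_edge 0.84 [320.1 167. ] [0.4954 0.1995 0.034 ]
lap_edge 0.52 [297.9 159.6] [0.4629 0.2106 0.034 ]
bar_top 0.56 [288.4 164.5] [0.4506 0.2017 0.025 ]
```

View pics/w1.png

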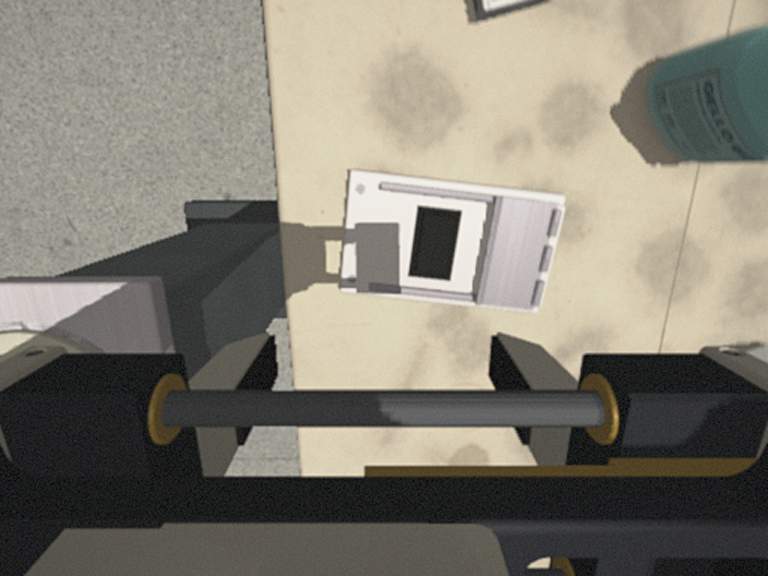

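The stand is clear in this view. Its deck corners are at about (350,170), (565,195), (540,311) and (340,290), and the black bar is centred at (435,243). I'll fit the stand pose from these.

```bash
cat > fit.py <<'E'
from h import *
from scipy.optimize import least_squares
def fit(im,pts,X,init):
    f=lambda p:np.ravel([np.array(proj(im,[p[0]+np.cos(p[2])*x-np.sin(p[2])*y,p[1]+np.sin(p[2])*x+np.cos(p[2])*y,z]))-q for (x,y,z),q in zip(X,pts)])
    r=least_squares(f,init,loss="soft_l1");return r.x,np.round(r.fun.reshape(-1,2),1)
E
python3 - <<'E'
from fit import *
np.set_printoptions(precision=4,suppress=True)
im=ctrl.get_image("wrist")
g=im["color"].max(2)[120:205,265:315]
n,l,st,c=cv2.connectedComponentsWithStats((g<50).astype(np.uint8))
i=1+np.argmax(st[1:,4]);print(st[i])
cn=cv2.findContours((l==i).astype(np.uint8),0,2)[0][0]
b=cv2.boxPoints(cv2.minAreaRect(cn))+[265,120];print(b)
w=np.array([atz(im,p,.025) for p in b]);print(w,w.mean(0))
a=np.array([[350,170],[565,195],[540,311],[340,290]])/1.5
print(fit(im,a,[(-.11,.062,.02),(.1,.062,.02),(.1,-.062,.02),(-.11,-.062,.02)],[.47,.2,-.1]))
E
```

```text
[   9   18   33   48 1021]
[[273.18 182.74]
 [279.66 137.38]
 [306.4  141.2 ]
 [299.92 186.56]]
[[0.4276 0.1753 0.025 ]
 [0.4358 0.2425 0.025 ]
 [0.4743 0.2369 0.025 ]
 [0.468  0.1691 0.025 ]] [0.4514 0.206  0.025 ]
(array([ 0.472 ,  0.203 , -0.1112]), array([[-0.4, -0.8],
       [ 2.1, -1.2],
       [-0.2,  1.9],
       [-0.4,  2.3]]))
```

>>> arm_command(
  motion=[
    [[0.01,-0.055,0,0],[0.02,-0.11,0,0],[0.03,-0.165,0,0],[0.04,-0.22,-0.01,0],[0.05,-0.275,-0.02,0],[0.06,-0.33,-0.03,0],[0.07,-0.38,-0.05,0],[0.07,-0.41,-0.06,0]],
  ],
  hand=100,
  newtons=50,
)

```text
time: 3.15
ee_pos: [0.4715, -0.2081, 0.1957]
tool_rot: [0.707, 0.707, -0.0, -0.0]
force: [-0.2, 0.2, -0.1]
gripper_width: 0.609
```

Run:
```python
from fit import *
np.set_printoptions(precision=4,suppress=True)
s=ctrl.get_state();print({k:np.round(s[k],3) for k in("time","ee_pos","tool_rot","qpos","gripper_width")})
im=ctrl.get_image("wrist");save(im,"w2.png",s=1.5)
for k,z in dict(plate=0,plate_back=.002).items():
    for r in ctrl.pinpoint(k,im)[:2]: print(k,round(r["p"],2),np.round(r["location"],1),atz(im,r["location"],z))
```

```text
{'time': np.float64(3.15), 'ee_pos': array([ 0.471, -0.208,  0.196]), 'tool_rot': array([ 0.707,  0.707, -0.   , -0.   ]), 'qpos': array([ 0.064,  0.275,  0.352,  1.939, -0.115,  0.948,  0.472]), 'gripper_width': np.float64(0.609)}
plate 0.56 [261.5 110.8] [ 0.479  -0.1307  0.    ]
plate_back 0.83 [322.1 107.5] [ 0.5546 -0.1267  0.002 ]
plate_back 0.57 [262.8 108.9] [ 0.4805 -0.1284  0.002 ]
```

View pics/w2.png

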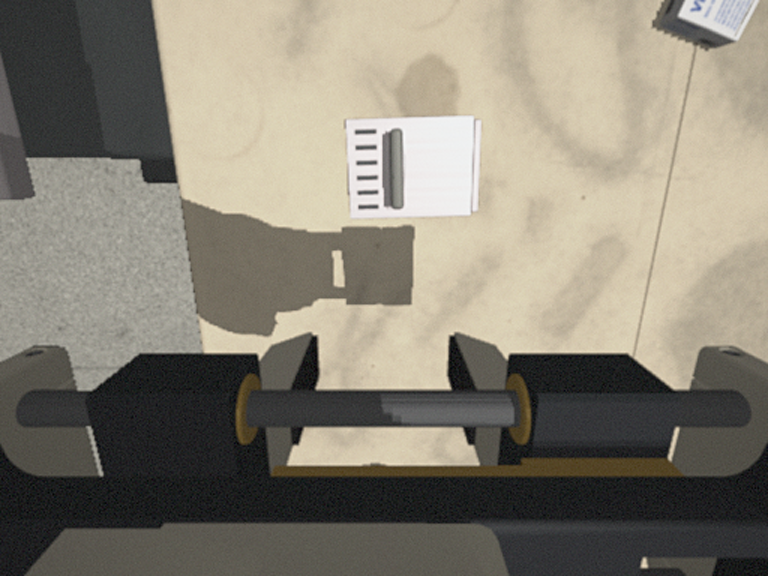

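The plate is at about (346..480, 117..218). Its slots are on the left (-x), and the rib top runs from (396,129) to (398,209). I'll fit its pose.

Run:
```python
from fit import *
np.set_printoptions(precision=4,suppress=True)
im=ctrl.get_image("wrist")
a=np.array([[346,118.5],[351.5,218],[397,128.5],[398.5,209],[474,117],[471,215.5]])/1.5
X=[(-.04,.04,.004),(-.04,-.04,.004),(0,.03,.034),(0,-.03,.034),(.07,.04,.004),(.07,-.04,.004)]
print(fit(im,a,X,[.48,-.13,0.])); print(fit(im,a[:4],X[:4],[.48,-.13,0.]))
for p in a: print(atz(im,p,.004)[:2],atz(im,p,.034)[:2])
save(im,"w2c.png",(215,65,335,155),6)
```

```text
(array([ 0.4809, -0.1323,  0.0157]), array([[-0.3,  0. ],
       [-1.2,  0.3],
       [-0.3, -0.4],
       [-0.9,  0.5],
       [ 5.7, -0.7],
       [ 4.3,  0.5]]))
(array([ 0.4816, -0.132 ,  0.0254]), array([[ 0.1,  0.1],
       [-0.3,  0.4],
       [ 0.2, -0.7],
       [ 0. ,  0.3]]))
[ 0.4406 -0.0929] [ 0.4431 -0.0958]
[ 0.443  -0.1725] [ 0.4454 -0.1686]
[ 0.4817 -0.1005] [ 0.4807 -0.1028]
[ 0.4835 -0.1649] [ 0.4824 -0.1617]
[ 0.5435 -0.092 ] [ 0.5372 -0.095 ]
[ 0.546  -0.1706] [ 0.5395 -0.1668]
```

View pics/w2c.png

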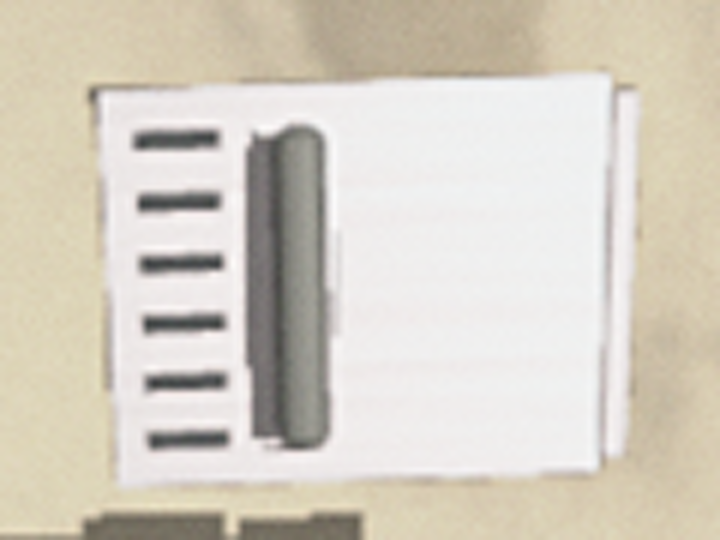

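>>> arm_command(
  motion=[
    [[0.005,0.04,-0.02,0.025],[0.01,0.076,-0.05,0.025],[0.01,0.076,-0.1,0.025],[0.01,0.076,-0.14,0.025],[0.01,0.076,-0.165,0.025],[0.01,0.076,-0.18,0.025],[0.01,0.076,-0.187,0.025],[0.01,0.076,-0.187,0.025]],
  ],
)

```text
time: 4.35
ee_pos: [0.481, -0.1311, 0.0101]
tool_rot: [0.699, 0.715, 0.0, 0.0]
force: [-0.6, 0.4, 0.0]
gripper_width: 0.608
```

>>> arm_command(
  motion=[
    [[0,0,0,0],[0,0,0,0],[0,0,0,0],[0,0,0,0],[0,0,0,0],[0,0,0,0],[0,0,0,0],[0,0,0,0]],
  ],
  hand=255,
  newtons=50,
)

```text
time: 5.35
ee_pos: [0.4807, -0.1317, 0.0098]
tool_rot: [0.699, 0.715, 0.0, 0.0]
force: [-0.0, -0.7, 1.4]
gripper_width: 0.108
```

Run:
```python
from fit import *
s=ctrl.get_state();print({k:np.round(s[k],4) for k in("time","ee_pos","tool_rot","qpos","gripper_width","force")})
```

```text
{'time': np.float64(5.35), 'ee_pos': array([ 0.4807, -0.1317,  0.0098]), 'tool_rot': array([6.989e-01, 7.152e-01, 1.000e-04, 1.000e-04]), 'qpos': array([ 0.028 ,  0.5514,  0.2248,  2.0789, -0.2315,  0.5341,  0.4435]), 'gripper_width': np.float64(0.1081), 'force': array([-1.0000e-04, -7.3560e-01,  1.4151e+00])}
```

>>> arm_command(
  motion=[
    [[0,0,0.03,0],[0,0.02,0.08,0],[-0.01,0.07,0.09,-0.03],[-0.02,0.13,0.09,-0.06],[-0.03,0.19,0.09,-0.09],[-0.045,0.25,0.09,-0.138],[-0.055,0.3,0.09,-0.138],[-0.058,0.34,0.09,-0.138]],
  ],
)

```text
time: 6.35
ee_pos: [0.421, 0.2105, 0.0995]
tool_rot: [0.746, 0.666, -0.0, -0.0]
force: [0.6, -0.8, -0.7]
gripper_width: 0.103
```

Run:
```python
from fit import *
np.set_printoptions(precision=4,suppress=True)
s=ctrl.get_state();print({k:np.round(s[k],4) for k in("time","ee_pos","tool_rot","gripper_width","force")})
im=ctrl.get_image("wrist");save(im,"w3.png",s=1.5)
```

```text
{'time': np.float64(6.35), 'ee_pos': array([0.421 , 0.2105, 0.0995]), 'tool_rot': array([ 0.7458,  0.6662, -0.0004, -0.0003]), 'gripper_width': np.float64(0.1032), 'force': array([ 0.5993, -0.7755, -0.7046])}
```

View pics/w3.png

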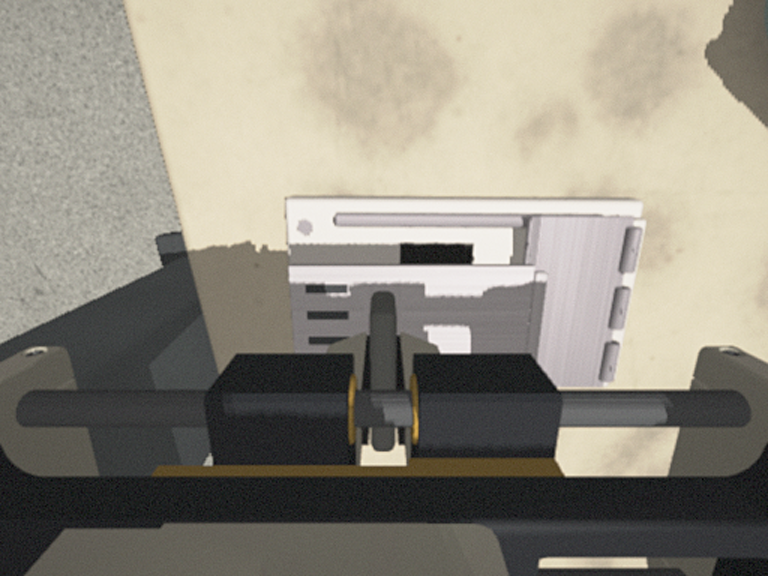

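The held plate's +y edge, at (289,266) to (545,266), is nearly parallel to the stand edge, (288,197) to (642,200), and the kerb. I'll check the numbers.

Run:
```python
from fit import *
np.set_printoptions(precision=4,suppress=True)
im=ctrl.get_image("wrist"); save(im,"x.png",(185,120,435,260),3)
s=ctrl.get_state();print(s["ee_pos"],s["time"])
P=lambda u,v,z:atz(im,(u/1.5,v/1.5),z)
for n,a,b in(("stand edge",P(287,197,.02),P(643,200,.02)),("kerb top",P(337,215,.027),P(520,217,.027)),("plate",P(290,266,.094),P(533,266,.094)),("tongue",P(546,272,.093),P(546,285,.093)),("lap front",P(529,217,.034),P(540,385,.034)),("stand front",P(287,197,.02),P(289,262,.02))):
    d=b-a;print(n,a,b,np.arctan2(d[1],d[0]))
```

```text
[0.4214 0.2138 0.0997] 6.45
stand edge [0.3719 0.284  0.02  ] [0.5766 0.2601 0.02  ] -0.11626520369301177
kerb top [0.4    0.2714 0.027 ] [0.5034 0.259  0.027 ] -0.11886079221559473
plate [0.3858 0.2597 0.094 ] [0.487  0.2487 0.094 ] -0.10804732983968965
tongue [0.4928 0.2452 0.093 ] [0.4929 0.2394 0.093 ] -1.5620587001864412
lap front [0.5061 0.2596 0.034 ] [0.5126 0.1537 0.034 ] -1.5094352065105037
stand front [0.3719 0.284  0.02  ] [0.3663 0.2458 0.02  ] -1.7159895886987822
```

View pics/x.png

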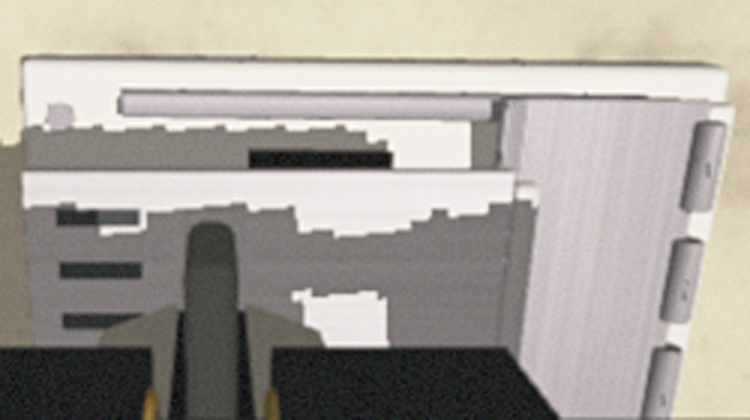

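The arm was still settling between those two shots, so I'll let it hold and then measure again.

>>> arm_command(
  motion=[
    [[0,0,0,0],[0,0,0,0],[0,0,0,0],[0,0,0,0],[0,0,0,0],[0,0,0,0],[0,0,0,0],[0,0,0,0]],
  ],
)

```text
time: 7.45
ee_pos: [0.4225, 0.2084, 0.0997]
tool_rot: [0.747, 0.665, 0.0, -0.0]
force: [-0.4, 0.7, -1.6]
gripper_width: 0.103
```

Run:
```python
from fit import *
s=ctrl.get_state();print(s["ee_pos"],s["time"],s["tool_rot"])
im=ctrl.get_image("wrist"); save(im,"x2.png",(185,120,435,260),3)
import pickle;pickle.dump({k:im[k] for k in("R","t","fx","fy","cx","cy")},open("im.pkl","wb"))
```

```text
[0.42253499 0.20839813 0.09972414] 7.45 [ 7.46525111e-01  6.65357242e-01  1.17709431e-05 -1.16565324e-05]
```

View pics/x2.png

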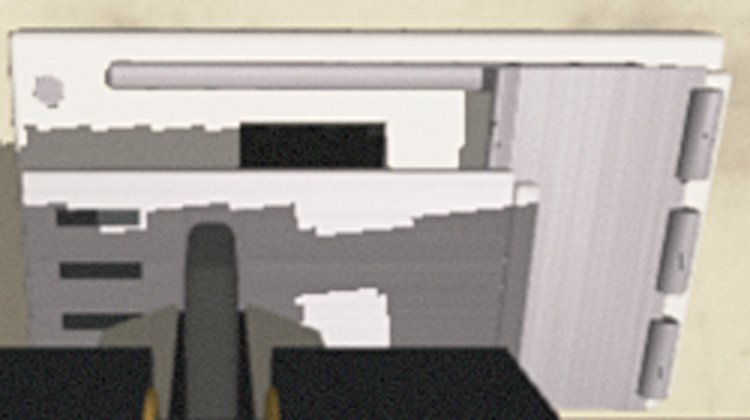

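Settled view (crop pixels): the stand edge runs (10,31) to (725,35), the kerb from (108,62), the bar's far edge (240,123) to (385,123), and the plate edge (22,171) to (515,171).

Run:
```python
from fit import *
import pickle;im=pickle.load(open("im.pkl","rb"))
np.set_printoptions(precision=4,suppress=True)
P=lambda u,v,z:atz(im,(u/3+185,v/3+120),z)
def S(p,yaw=-.115,o=(.472,.203)):
    d=p[:2]-o;c,s=np.cos(yaw),np.sin(yaw);return np.array([c*d[0]+s*d[1],-s*d[0]+c*d[1]])
for n,a,b in(("stand edge (-110,62)(100,62)",P(10,31,.02),P(725,35,.02)),("kerb top (-80,~53)",P(108,62,.027),P(485,66,.027)),("kerb foot inner 46",P(110,90,.02),P(480,92,.02)),("bar(-36,30)(-4,30)",P(240,123,.022),P(385,123,.022)),("plate front/back +y",P(22,171,.094),P(515,171,.094)),("tongue",P(539,183,.093),P(539,200,.093)),("lap (28,54)",P(500,66,.034),P(500,67,.034))):
    d=b-a;print(n,S(a),S(b),np.arctan2(d[1],d[0]))
```

```text
stand edge (-110,62)(100,62) [-0.1081  0.0619] [0.0983 0.0607] -0.12090766177132908
kerb top (-80,~53) [-0.0793  0.0539] [0.0275 0.0527] -0.12595170904896164
kerb foot inner 46 [-0.0799  0.0449] [0.0291 0.0443] -0.12087155402033896
bar(-36,30)(-4,30) [-0.0416  0.0354] [0.0013 0.0354] -0.11548936260187202
plate front/back +y [-0.0898  0.0389] [0.0133 0.0389] -0.11552139067002877
tongue [0.019 0.036] [0.0195 0.0323] -1.5672842194301826
lap (28,54) [0.0292 0.0535] [0.0293 0.0532] -1.5812833826594543
```

>>> arm_command(
  motion=[
    [[0,0,-0.02,-0.005],[0,0,-0.04,-0.005],[0,0,-0.052,-0.005],[0,0,-0.06,-0.005],[0,0,-0.063,-0.005],[0,0,-0.066,-0.005],[0,0,-0.068,-0.005],[0,0,-0.07,-0.005]],
  ],
)

```text
time: 8.5
ee_pos: [0.4229, 0.2085, 0.0302]
tool_rot: [0.748, 0.663, 0.0, 0.0]
force: [-1.2, -1.2, 5.1]
gripper_width: 0.102
```

>>> arm_command(
  motion=[
    [[0,0,0,0],[0,0,0,0],[0,0,0,0],[0,0,0,0],[0,0,0,0],[0,0,0,0],[0,0,0,0],[0,0,0,0]],
  ],
  newtons=60,
)

```text
time: 9.5
ee_pos: [0.4229, 0.2085, 0.0302]
tool_rot: [0.748, 0.663, 0.0, 0.0]
force: [-0.8, -1.3, 5.7]
gripper_width: 0.108
```

Run:
```python
from fit import *
s=ctrl.get_state();print({k:np.round(s[k],4) for k in("time","ee_pos","tool_rot","gripper_width","force","ft_torque")})
im=ctrl.get_image("wrist"); save(im,"x3.png",(185,120,435,260),3)
```

```text
{'time': np.float64(9.5), 'ee_pos': array([0.4229, 0.2085, 0.0302]), 'tool_rot': array([7.482e-01, 6.634e-01, 4.000e-04, 0.000e+00]), 'gripper_width': np.float64(0.1078), 'force': array([-0.8424, -1.2913,  5.7456]), 'ft_torque': array([-0.3434,  0.3543,  0.0309])}
```

View pics/x3.png

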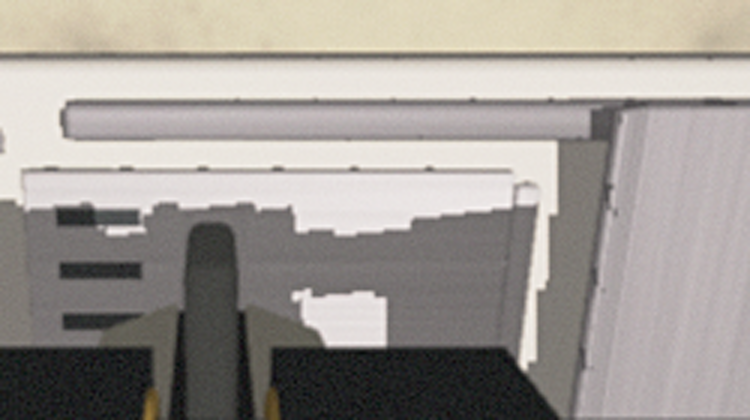

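The plate is flat between the kerbs with a gap of about 6 mm, and about 7 N is on the bar. Now I'll slide it under the lap, keeping it pressed.

>>> arm_command(
  motion=[
    [[0,0,-0.001,0],[0.004,-0.0005,-0.001,0],[0.009,-0.001,-0.001,0],[0.014,-0.0017,-0.001,0],[0.019,-0.0023,-0.001,0],[0.024,-0.0029,-0.001,0],[0.029,-0.0035,-0.001,0],[0.033,-0.004,-0.001,0]],
  ],
)

```text
time: 10.55
ee_pos: [0.4526, 0.2059, 0.0297]
tool_rot: [0.748, 0.664, -0.001, -0.002]
force: [-12.2, 2.1, 21.0]
gripper_width: 0.107
```

>>> arm_command(
  motion=[
    [[0,0,-0.0005,0],[0,0,-0.001,0],[0,0,-0.001,0],[0,0,-0.001,0],[0,0,-0.001,0],[0,0,-0.001,0],[0,0,-0.001,0],[0,0,-0.001,0]],
  ],
)

```text
time: 11.55
ee_pos: [0.4532, 0.2059, 0.0297]
tool_rot: [0.748, 0.664, -0.001, -0.002]
force: [-13.0, -0.3, 28.4]
gripper_width: 0.106
```

Run:
```python
from fit import *
s=ctrl.get_state();print({k:np.round(s[k],4) for k in("time","ee_pos","tool_rot","gripper_width","force","ft_torque")})
im=ctrl.get_image("wrist"); save(im,"x4.png",(185,120,435,260),3)
```

```text
{'time': np.float64(11.55), 'ee_pos': array([0.4532, 0.2059, 0.0297]), 'tool_rot': array([ 0.7477,  0.6641, -0.0008, -0.0019]), 'gripper_width': np.float64(0.1059), 'force': array([-13.0162,  -0.313 ,  28.3745]), 'ft_torque': array([-0.1624,  2.6607, -0.0373])}
```

View pics/x4.png

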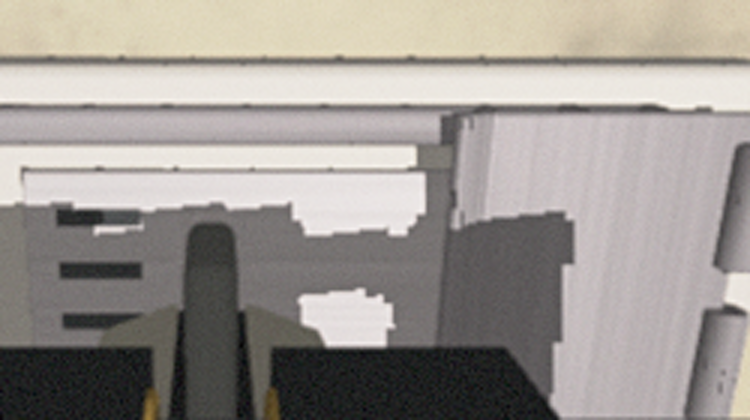

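About 22 mm is covered and the lap looks at rest. I'll ease the press slightly and go 4–5 mm deeper for margin.

>>> arm_command(
  motion=[
    [[0,0,0.0006,0],[0.001,-0.0001,0.0006,0],[0.002,-0.0002,0.0006,0],[0.003,-0.0003,0.0006,0],[0.004,-0.0005,0.0006,0],[0.005,-0.0006,0.0006,0],[0.005,-0.0006,0.0006,0],[0.005,-0.0006,0.0006,0]],
  ],
)

```text
time: 12.6
ee_pos: [0.4565, 0.2056, 0.0297]
tool_rot: [0.747, 0.664, -0.002, -0.003]
force: [-15.8, 0.8, 26.9]
gripper_width: 0.105
```

>>> arm_command(
  motion=[
    [[-0.001,0,0,0],[-0.001,0,0,0],[-0.001,0,0,0],[-0.001,0,0,0],[-0.001,0,0,0],[-0.001,0,0,0],[-0.001,0,0,0],[-0.001,0,0,0]],
  ],
)

```text
time: 13.6
ee_pos: [0.4565, 0.2056, 0.0297]
tool_rot: [0.748, 0.664, -0.001, -0.002]
force: [-13.6, 2.1, 23.8]
gripper_width: 0.105
```

Run:
```python
from fit import *
np.set_printoptions(precision=4,suppress=True)
s=ctrl.get_state();print({k:np.round(s[k],4) for k in("time","ee_pos","tool_rot","gripper_width","force","ft_torque","qd")})
im=ctrl.get_image("wrist"); save(im,"x5.png",(185,120,435,260),3)
im=ctrl.get_image("scene")
u,v=proj(im,[.47,.2,.03]);save(im,"s5.png",(int(u)-50,int(v)-45,int(u)+50,int(v)+30),7)
```

```text
{'time': np.float64(13.6), 'ee_pos': array([0.4565, 0.2056, 0.0297]), 'tool_rot': array([ 0.7475,  0.6642, -0.0012, -0.0022]), 'gripper_width': np.float64(0.1045), 'force': array([-13.5909,   2.1311,  23.8169]), 'ft_torque': array([ 0.087 ,  2.5961, -0.0134]), 'qd': array([-0.0011,  0.0011,  0.0009,  0.0017,  0.0008,  0.0002,  0.0002])}
```

View pics/x5.png

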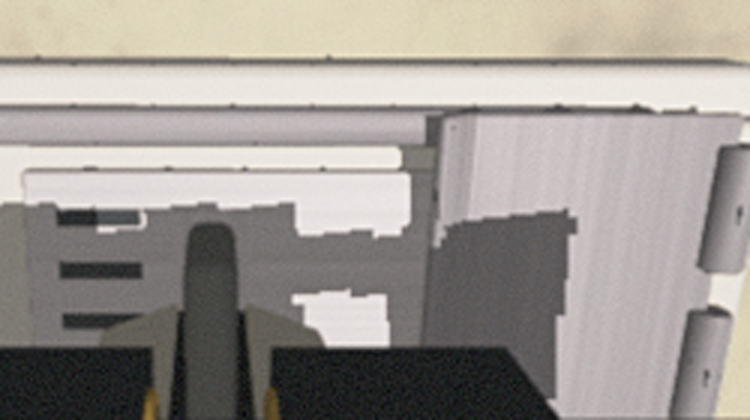

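View pics/s5.png

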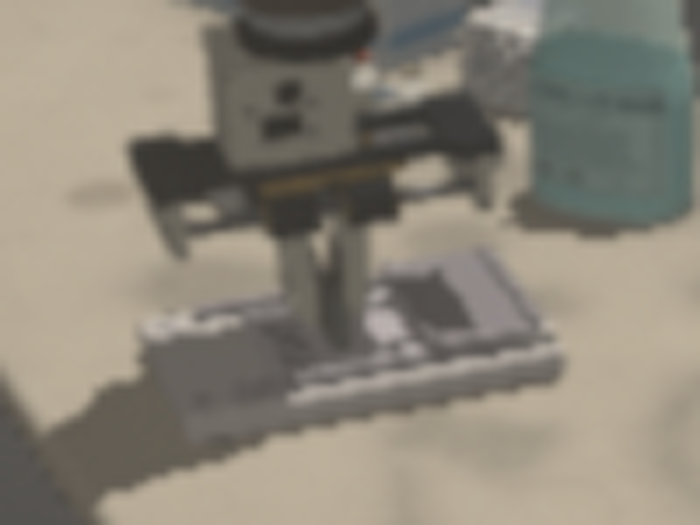

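The plate lies flat between the kerbs with the lap down, and the arm is at rest. I'm handing the job in.

```bash
python3 -c "
from rig import ctrl
print(ctrl.job_done()); s=ctrl.get_state(); print(s['time'],s['ee_pos'],s['force'])"
```

```text
the job is handed in; nothing more can be done
None
the job is handed in; nothing more can be done
```

The drip plate is tucked under the lap, pressed flat on the deck and still held by its rib. I handed the job in at about 13.7 s, and it gave no verdict.

I gripped the plate by its rib, turned it to match the stand and lowered it onto the sprung bar between the kerbs. Then I slid it under the lap while pressing down.

**Last checks:**
- **Cover:** about 26 mm of the plate is under the lap, estimated from how far the tool moved; the close-up picture agrees roughly.
- **Height and tilt:** the underside is about 19.9 mm above the worktop, level with the 20 mm deck, and the tool is tilted about 0.005 rad. That should mean the bar is fully pressed in, but I could not see the bar itself.
- **Press and grip:** the arm pushes down with about 24 N, with grip set at 60 N and the jaws at about 9.6 mm on the 10 mm rib.
- **Side gap:** about 6 mm to the kerb on the visible side; the other side was hidden by the gripper.
- **Lap:** it looks at rest in the pictures, but I had no direct reading of its angle.
- **At rest:** joint speeds were near zero.
- **Other objects:** the arm's path kept clear of them, but I did not measure their positions again at the end.

One leftover is a sideways load of about 14 N on the gripper, probably friction from pressing while sliding.

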